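Move the lift-off hinged door to the curing box with the fresh eggshell panel

ROBOT

A 6-joint arm with a two-finger parallel gripper is mounted at the origin on the work surface. World frame = base frame: x ahead of the robot, y to its left, z up, the work surface at z = 0. Lengths are in m, angles in rad, forces in N, time in s.
With the tool pointing down it reaches from about 0.375 to 0.9 m from the base axis. Payload 3.1 kg.
Tool frame: the origin (TCP) lies at the very end of the fingers, on their centre line; the grasp point (between the pads) lies arm.grip_point_offset behind it (arm.grip_point_offset is the distance from the TCP to the grasp point, in m); z points along the fingers, x is the direction in which the jaws open and shut, and the axes are right-handed (so a half turn about z gives the same grasp; the last joint's range is limited). The gripper opens to 85 mm and grips with 20 to 120 N. Pads are 22 mm wide; open, the fingers measure 114 mm over their backs; the gripper's body (76 mm by 85 mm) begins 54 mm behind the grasp point. The pads swing forward as they close: fully open they stand 13 mm farther back than shut.
Start: joints at [0.939, 0.527, 1.433, -0, 1.181, -0.178], TCP at [0.274, 0.562, 0.193] pointing down, gripper open.
Joint ranges: [-3.08, 3.08], [-0.75, 2.2], [0.22, 2.44], [-1.43, 4.57], [0, 2.65], [-2.85, 2.85]. Speed limits (rad/s): [2.79, 2.79, 3.14, 3.14, 3.14, 3.14].

INTERFACE

Orientations are given as a unit quaternion [x, y, z, w].
In Python, from workcell import arm gives the robot as it stands. The module is installed in compiled form; this text tells all that it offers.
- The arm moves only by the shell command python3 -m crank 'ROWS' [FORCE]. ROWS is JSON, a list that holds one entry, the list of rows, each a list of 7 numbers: the turn, a rotation vector about the world's x, y, z in units of 5 degrees (1.0 is 5 degrees), then the shift along the world's x, y, z in units of 2.5 cm (1.0 is 2.5 cm), then the gripper's target within -1 to 1 (fully open at 1, half-way at 0, shut at -1). In form: [[[wx, wy, wz, tx, ty, tz, claw], ...]]. A call has 1 to 8 rows; each row shifts and turns the commanded pose from where the row before left it; what a row does not reach is not made up. A row lasts 1/10 s, in which the tool goes at most 50 mm and 8.59 degrees, less where a joint would pass 70% of its speed; a pose out of reach is approached as far as the arm can. A call with a number of a shift or a turn outside -1 to 1 is refused whole. A call with a gripper value outside its range is refused whole. The fingers move at their own pace and stop on an object; FORCE is the grip in N (left out, the last holds). Time passes only in rows, so rows that do not move let the fingers close. It gives the time, the measured TCP pose, the force and the opening at its end, in the units of the state.
- arm.state(): the state, without advancing time (a new reading comes with each control period).
- arm.grab_frame(name): name is "scene" or "top" or "wrist"; returns (picture, depth): 384x512x3 uint8, red, green, blue; 384x512 float32, m along the optical axis (not along the pixel's ray), 0 where there is no reading.
- arm.get_calibration(name): a dict with "vertical_fov" (degrees; the focal length in pixels is half the picture's height over the tangent of half this angle, whatever the lens; pixels are square), "cx", "cy" (the principal point, pixels), "k1" (the pictures are not rectified: a ray, as slopes to the right and down, at radius r is drawn at 1 + k1 r^2 times it, then the intrinsics apply), "origin" and "attitude" of the camera in the world; the wrist camera has in their place "hand_eye" (4x4, takes a point from camera to tool coordinates, whose origin is the TCP and whose axes are the tool frame's). Camera axes: x right, y down, z forward; pixel columns grow to the right and rows downward; lengths in m; the calibration is good to about 2 mm. A picture is of the moment at which its call begins: read the wrist's pose just before it. get_calibration takes no time and is no camera call.
- arm.sign_off(): hands the job in, once; it reports no verdict.
The state is a dict: "t": time; "joint_pos": joint angles; "qd": joint speeds; "effort": joint torques, N m; "position": TCP position; "tcp_rot": TCP orientation; "contact_force": force on the tool from outside, world axes, zero at the start; "ft_torque": the same for the moment, N m; "gripper_width": finger opening in m.
Only numpy, scipy, OpenCV 4.12 (cv2) and the standard library are available. Lean on these libraries where they do the work, as an engineer would, in place of code of your own. Each camera call takes 0.05 s, during which the arm holds its last target.

TASK

The freshly lacquered eggshell panel is lying uncovered in one of the open curing boxes and will catch dust. Pinch the two green tabs on the wooden door together to pull its sprung hinge pins, lift the door off the closed box, and drop it in on the box with the black-and-white panel, hinge edge at the socket end, fully home and with both pins sprung back out under the sockets. Leave the amber lacquer jar standing where it is.

Things in the scene. Friction and masses are not known exactly. Their poses are not given: they have to be found in the camera images.
- door_grip (a point): Grip point of the loose plywood door (flat, 136 x 152 x 8 mm in x, y, z; 0.2-0.35 kg; starts on another box): over its middle, 45 mm above its underside, midway between two upright green tabs; z up, +x to its hinge edge. Tabs 62 mm over their outer faces in y, 32 mm wide in x, 16 to 62 mm above the underside. Pinch them along y until they stop (30 mm over all) to pull the pins; held so, the door lifts.
- pins (a joint): Travel of both 10 mm brass hinge pins, linked to the tabs and each other: 0 m = sprung out, 0.016 m = fully in. They lie along the door's y, 45 mm from the grip point towards +x, 16 mm above the underside; tips at y = +-92 mm sprung out, +-76 mm (flush with the door) fully in. Springs of 2.4 to 4.3 N per pin; they spring out when let go, so keep pinching until the door is seated.
- box_fresh: Fixed open wooden box, 160 x 208 mm, flat rim 80 mm high, holding a black panel with white mosaic (the other two hold none). Origin: centre of underside; +x to its hinge end. On the rim at x = 45, y = +-83 to 104 mm, steel hooded sockets 111 mm high, lip underside 105, mouth 32 mm wide; wooden blocks at x = -45. Seated door: grip point at x 0, y 0, z 125 mm, door x along box x; play 11 mm in x, 7 in y.
- jar_center (a point): Centre of the amber glass lacquer jar with a black cap, upright, loose, 60 mm across, 85 mm high. Must stay where it stands.

How it is judged:
By the outcome, as a careful person would: the job done as asked, in the order asked, and still so for the second after the job is handed in, with the robot touching nothing.
It also fails if it takes over 43 s, if anything falls off the work surface, if the arm or the gripper's body presses on something with over 40 N, if the wrist force passes 120 N, or if a joint passes its speed limit or range.

## Working session

There is one attempt and no reset: what is moved stays moved. The work goes in short steps, Python scripts to look and compute and a shell command to move; the robot and the scene stay as the last step left them, time stands still between calls to the robot, and variables do not carry over. Pictures are saved under pics/ and viewed, and the job is handed in when it is done.

```bash
mkdir -p pics; cat > h.py <<'E'
import numpy as np, cv2
from workcell import arm
from scipy.spatial.transform import Rotation as R
E
python3 - <<'E'
from h import *
print(arm.state(), arm.grip_point_offset)
for n in ["scene","top","wrist"]:
    print(n,arm.get_calibration(n))
    p,d=arm.grab_frame(n); np.savez(f"pics/{n}0.npz",p=p,d=d); cv2.imwrite(f"pics/{n}0.png",p[...,::-1])
E
```

```text
{'t': 0.0, 'joint_pos': array([ 9.38509730e-01,  5.28452148e-01,  1.43392196e+00,  1.12689733e-05,
        1.18139401e+00, -1.78529768e-01]), 'qd': array([ 0.00046301, -0.00077838, -0.00066702, -0.00090477, -0.00125638,
        0.00033685]), 'effort': array([-6.56190264e-05, -4.42353594e+01, -1.78026545e+01, -2.10003755e-04,
        8.42353329e-03,  4.56941919e-06]), 'position': array([0.27346838, 0.5610992 , 0.19163607]), 'tcp_rot': array([ 8.48041106e-01,  5.29929334e-01, -1.01207570e-03,  3.98613605e-04]), 'contact_force': array([-0.15352961, -0.14996775, -0.45408196]), 'ft_torque': array([-0.03125929,  0.03477797,  0.02636537]), 'gripper_width': 0.08531192425927844} 0.0187
scene {'vertical_fov': 53.66751257781895, 'cx': 256.41628810590635, 'cy': 185.53137203829004, 'k1': -0.10069837281291294, 'origin': array([0.96097169, 0.65492426, 0.70311705]), 'attitude': array([ 0.21482682,  0.87818765, -0.4156511 , -0.09934811])}
top {'vertical_fov': 50.09547359725066, 'cx': 262.36478353446824, 'cy': 189.86591498550104, 'k1': -0.08550594048552489, 'origin': array([ 0.5012704 , -0.00657369,  0.99934242]), 'attitude': array([-0.70175022,  0.70972292, -0.04385937,  0.04377632])}
wrist {'vertical_fov': 65.62024331164352, 'cx': 257.5677559892134, 'cy': 194.27018133560952, 'k1': -0.06553835707520146, 'hand_eye': array([[ 9.99999947e-01, -3.05672942e-04, -1.13552938e-04,
         1.89175449e-04],
       [ 3.25925756e-04,  9.47773686e-01,  3.18943465e-01,
        -8.21414441e-02],
       [ 1.01300988e-05, -3.18943485e-01,  9.47773735e-01,
        -1.81186991e-01],
       [ 0.00000000e+00,  0.00000000e+00,  0.00000000e+00,
         1.00000000e+00]])}
```

View pics/top0.png

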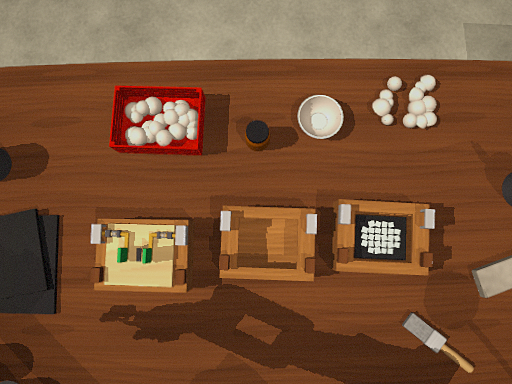

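View pics/scene0.png

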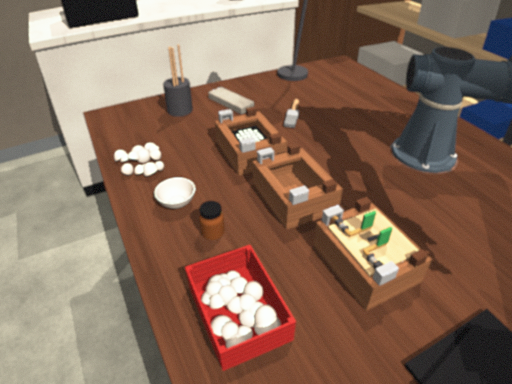

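View pics/wrist0.png

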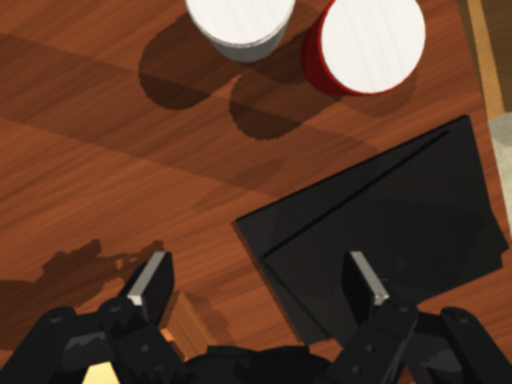

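The top view shows the door with its green tabs at about (135,253) on the left box. The fresh box, with black panel and white mosaic, is at (382,237), and the jar is at (257,135). Both sockets are on the upper (+x) side. Next I'll measure.

```bash
cat >> h.py <<'E'
def rays(cal,uv,RT=None):
    f=192/np.tan(np.radians(cal["vertical_fov"])/2)
    K=np.array([[f,0,cal["cx"]],[0,f,cal["cy"]],[0,0,1]])
    q=cv2.undistortPoints(np.array(uv,float).reshape(-1,1,2),K,np.array([cal["k1"],0,0,0,0.])).reshape(-1,2)
    return np.c_[q,np.ones(len(q))]
def campose(name,st=None):
    c=arm.get_calibration(name)
    if name!="wrist": return c,R.from_quat(c["attitude"]).as_matrix(),np.array(c["origin"])
    Rt=R.from_quat(st["tcp_rot"]).as_matrix(); H=c["hand_eye"]
    return c,Rt@H[:3,:3],Rt@H[:3,3]+st["position"]
def onplane(name,uv,z,st=None):
    c,Rc,o=campose(name,st); v=rays(c,uv)@Rc.T
    return o+v*((z-o[2])/v[:,2])[:,None]
def bydepth(name,uv,d,st=None):
    c,Rc,o=campose(name,st); uv=np.array(uv)
    dd=np.array([d[int(round(b)),int(round(a))] for a,b in uv])
    return o+(rays(c,uv)*dd[:,None])@Rc.T
E
python3 - <<'E'
from h import *
f=np.load("pics/top0.npz");p,d=f["p"],f["d"]
hsv=cv2.cvtColor(p,cv2.COLOR_RGB2HSV)
vv,uu=np.mgrid[0:384,0:512]
P=bydepth("top",np.c_[uu.ravel(),vv.ravel()],d).reshape(384,512,3)
np.save("pics/P.npy",P)
# per-blob: green tabs
m=((hsv[...,0]>50)&(hsv[...,0]<85)&(hsv[...,1]>120)&(hsv[...,2]>50)).astype(np.uint8)
n,l,s,c=cv2.connectedComponentsWithStats(m)
for i in range(1,n):
    if s[i,4]>15: 
        q=P[l==i]; print("green",s[i],c[i],np.median(q,0),q[:,2].max()); t=q[q[:,2]>q[:,2].max()-.008]; print(" top",t.mean(0),t.min(0),t.max(0))
# sockets: grey
m=((hsv[...,1]<50)&(hsv[...,2]>110)&(P[...,2]>.095)&(P[...,2]<.125)).astype(np.uint8)
m[:170]=0
n,l,s,c=cv2.connectedComponentsWithStats(m)
for i in range(1,n):
    if s[i,4]>40:
        q=P[l==i]; r=cv2.minAreaRect(np.argwhere(l==i)[:,::-1].astype(np.float32)); print("sock",s[i],np.median(q,0),r)
        print("  ray",onplane("top",[r[0]],.111))
for nm,(u0,v0,u1,v1) in dict(A=(85,205,195,300),B=(212,200,325,290),C=(325,190,445,285)).items():
    sub=np.zeros_like(m); sub[v0:v1,u0:u1]=1
    mm=(sub>0)&(P[...,2]>.07)&(P[...,2]<.088)
    r=cv2.minAreaRect(np.argwhere(P[...,2]*sub>.07)[:,::-1].astype(np.float32))
    print(nm,r,np.median(P[mm][:,2]), onplane("top",cv2.boxPoints(r),.08)[:,:2].round(4).tolist(), onplane("top",[r[0]],.08))
mm=(hsv[...,2]<60)&(P[...,2]>.075)&(P[...,2]<.095)&(uu>235)&(uu<280)&(vv<160)
print("jar",P[mm].mean(0),mm.sum())
cv2.imwrite("pics/z.png",cv2.resize(p[190:300,80:450,::-1],None,fx=2.15,fy=2.15,interpolation=cv2.INTER_CUBIC))
f=np.load("pics/scene0.npz")
cv2.imwrite("pics/z2.png",cv2.resize(f["p"][190:310,300:450,::-1],None,fx=4,fy=4,interpolation=cv2.INTER_CUBIC))
E
```

```text
green [117 248  10  14 130] [121.66923077 254.53846154] [0.47441139 0.29147624 0.13375776] 0.1435200677507592
 top [0.47493139 0.29383602 0.14073721] [0.46184567 0.28941803 0.13685458] [0.4889799  0.29893632 0.14352007]
green [142 248  10  15 114] [146.46491228 255.12280702] [0.47378272 0.2377029  0.1352937 ] 0.1458401307904097
 top [0.47346007 0.24046944 0.14119097] [0.45972861 0.23658425 0.13786442] [0.48674627 0.24534805 0.14584013]
sock [340 204  11  20 199] [ 0.55790591 -0.18552025  0.11034623] ((345.0, 213.5), (19.0, 10.0), 90.0)
  ray [[ 0.55826028 -0.18613571  0.111     ]]
sock [423 209  12  20 203] [ 0.54568959 -0.37257022  0.11027063] ((428.5, 218.5), (19.0, 11.0), 90.0)
  ray [[ 0.54463288 -0.37071793  0.111     ]]
sock [220 211  11  20 190] [0.54725932 0.07419439 0.11051665] ((225.13528442382812, 220.2411651611328), (9.663759231567383, 19.17412757873535), 4.398705005645752)
  ray [[0.54675124 0.07391338 0.111     ]]
sock [306 214  11  20 197] [ 0.53860904 -0.11319231  0.1102818 ] ((311.0, 223.5), (19.0, 10.0), 90.0)
  ray [[ 0.5375865  -0.11155286  0.111     ]]
sock [ 91 
[... 263 characters left out ...]
1     ]]
A ((138.6395263671875, 254.46481323242188), (86.11235046386719, 106.96382904052734), 89.23609924316406) 0.08487738491575125 [[0.5694, 0.3983], [0.5705, 0.1523], [0.3803, 0.1488], [0.3765, 0.3898]] [[0.47357443 0.27070193 0.08      ]]
B ((266.13897705078125, 243.7622528076172), (104.84014892578125, 85.83744049072266), 2.6630005836486816) 0.07957753004908075 [[0.4075, 0.1066], [0.5976, 0.0978], [0.5839, -0.1378], [0.3943, -0.1241]] [[ 0.49510079 -0.0143561   0.08      ]]
C ((383.5, 238.5), (117.0, 91.0), -0.0) 0.07953883536390971 [[0.405, -0.1432], [0.6071, -0.1486], [0.604, -0.4188], [0.3989, -0.4072]] [[ 0.50295618 -0.27756378  0.08      ]]
jar [0.75065816 0.00337468 0.08396922] 397
```

View pics/z.png

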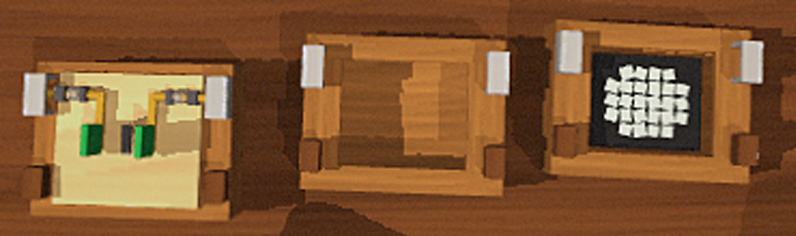

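View pics/z2.png

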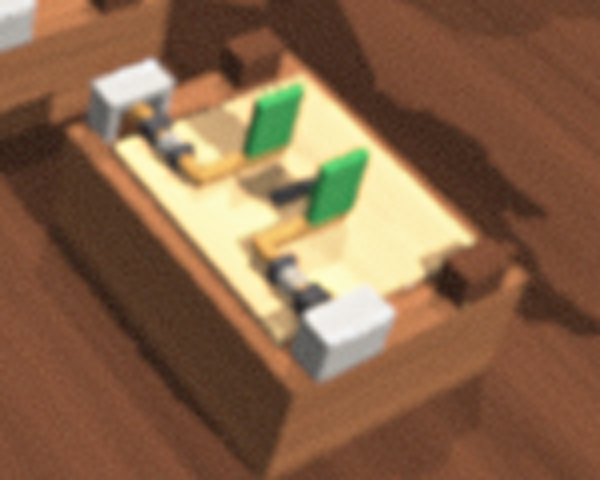

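Tabs put the grip point at about (0.474, 0.266), z 0.125, yaw −1.5°; box A's sockets agree. The fresh box is at about (0.507, −0.276), yaw −4°. Its sockets measure 187 mm apart at z 0.110, which matches the spec. The wanted turn is about +24.5°. I'll move above the door.

```bash
python3 -m crank '[[[0,0,0.6,0.65,-1,0.1,1],[0,0,0.6,0.65,-1,0.1,1],[0,0,0.6,0.65,-1,0.1,1],[0,0,0.6,0.65,-1,0.1,1],[0,0,0.6,0.65,-1,0.1,1],[0,0,0.6,0.65,-1,0,1],[0,0,0.6,0.65,-1,0,1],[0,0,0.6,0.65,-1,0,1]]]' 60
python3 -m crank '[[[0,0,0.1,0.7,-0.94,0,1],[0,0,0,0.7,-0.94,0,1],[0,0,0,0.7,-0.94,0,1],[0,0,0,0.7,-0.94,0,1],[0,0,0,0,0,0,1],[0,0,0,0,0,0,1]]]'
python3 - <<'E'
from h import *
st=arm.state();p,d=arm.grab_frame("wrist");cv2.imwrite("pics/w1.png",p[...,::-1])
np.savez("pics/w1.npz",p=p,d=d,**st)
print(st["position"],R.from_quat(st["tcp_rot"]).as_matrix()[:,0])
hsv=cv2.cvtColor(p,cv2.COLOR_RGB2HSV)
m=((hsv[...,0]>50)&(hsv[...,0]<85)&(hsv[...,1]>120)&(hsv[...,2]>50)).astype(np.uint8)
n,l,s,c=cv2.connectedComponentsWithStats(m)
vv,uu=np.mgrid[0:384,0:512]
P=bydepth("wrist",np.c_[uu.ravel(),vv.ravel()],d,st).reshape(384,512,3)
for i in range(1,n):
    if s[i,4]>60:
        q=P[l==i]; q=q[q[:,2]<.2]; t=q[q[:,2]>q[:,2].max()-.006]; print(s[i],t.min(0),t.max(0),t.mean(0)," all",q.min(0),q.max(0))
E
```

```text
t: 0.95
position: [0.4043, 0.3606, 0.2049]
tcp_rot: [0.719, 0.695, -0.0, -0.0]
contact_force: [-0.6, -0.2, -0.5]
gripper_width: 0.0851
t: 1.55
position: [0.4738, 0.2673, 0.2048]
tcp_rot: [0.717, 0.697, -0.0, -0.0]
contact_force: [-0.7, -1.3, 0.2]
gripper_width: 0.0852
[0.47384636 0.26729754 0.20479208] [2.79144021e-02 9.99610313e-01 9.59382598e-05]
[225 167  11  44 402] [0.45776647 0.23890384 0.13762479] [0.48783584 0.246698   0.14361241] [0.47198374 0.24285628 0.1415251 ]  all [0.45762721 0.23890384 0.10289131] [0.48783584 0.24678523 0.14361241]
[284 168  12  43 402] [0.45962518 0.29213789 0.13812774] [0.48945819 0.29978023 0.14339104] [0.4739862  0.29565328 0.14152017]  all [0.4596122  0.29192498 0.10599027] [0.48945819 0.29978023 0.14339104]
```

View pics/w1.png

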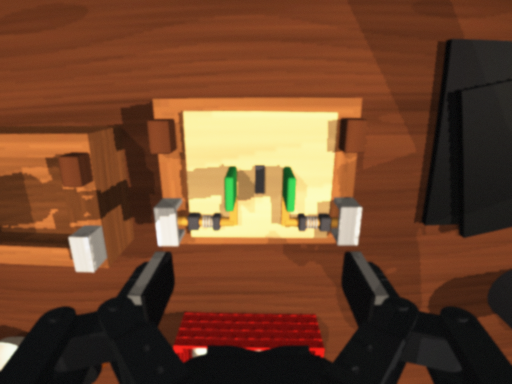

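The wrist view shows green tabs at (230,190) and (289,190). That puts the grip point at (0.473, 0.269), within 2 mm of the top view, with tops at z 0.143. The jaws straddle both tabs, so I'll descend and pinch.

```bash
python3 -m crank '[[[0,0,0,0,0.05,-0.8,1],[0,0,0,0,0,-0.8,1],[0,0,0,0,0,-0.8,1],[0,0,0,0,0,-0.8,1],[0,0,0,0,0,-0.7,1],[0,0,0,0,0,0,1],[0,0,0,0,0,0,1]]]' 60
python3 -m crank '[[[0,0,0,0,0,0,0.3],[0,0,0,0,0,0,0],[0,0,0,0,0,0,-0.5],[0,0,0,0,0,0,-1],[0,0,0,0,0,0,-1],[0,0,0,0,0,0,-1],[0,0,0,0,0,0,-1],[0,0,0,0,0,0,-1]]]' 60
python3 - <<'E'
from h import *
for n in ["wrist","scene"]:
    p,d=arm.grab_frame(n)
    if n=="scene": p=cv2.resize(p[100:340,230:480],None,fx=2.4,fy=2.4)
    cv2.imwrite(f"pics/{n}2.png",p[...,::-1])
print(arm.state())
E
```

```text
t: 2.3
position: [0.4733, 0.2698, 0.1077]
tcp_rot: [0.716, 0.698, -0.0, -0.0]
contact_force: [-0.8, 0.0, 0.3]
gripper_width: 0.0854
t: 3.1
position: [0.4739, 0.2689, 0.1076]
tcp_rot: [0.716, 0.698, -0.0, -0.0]
contact_force: [0.4, 0.2, 0.9]
gripper_width: 0.0001
{'t': 3.2, 'joint_pos': array([ 3.11018961e-01,  5.39170347e-01,  1.71514339e+00, -2.01654970e-05,
        8.87397397e-01, -1.23350099e+00]), 'qd': array([-0.00035735, -0.00093989, -0.00078852,  0.00095132,  0.00114259,
        0.00122996]), 'effort': array([-2.29901023e-03, -3.98802531e+01, -1.29547316e+01, -3.05326048e-04,
        1.04249659e-03,  1.48191049e-05]), 'position': array([0.47393989, 0.26893704, 0.10754719]), 'tcp_rot': array([ 7.16331144e-01,  6.97760480e-01, -5.65292037e-05, -1.93643324e-05]), 'contact_force': array([ 0.73071167, -0.24773996, -0.64105639]), 'ft_torque': array([0.03023135, 0.01023833, 0.01956599]), 'gripper_width': 0.00042231762814872457}
```

View pics/wrist2.png

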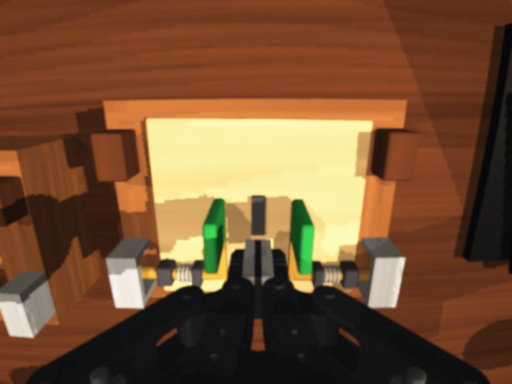

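View pics/scene2.png

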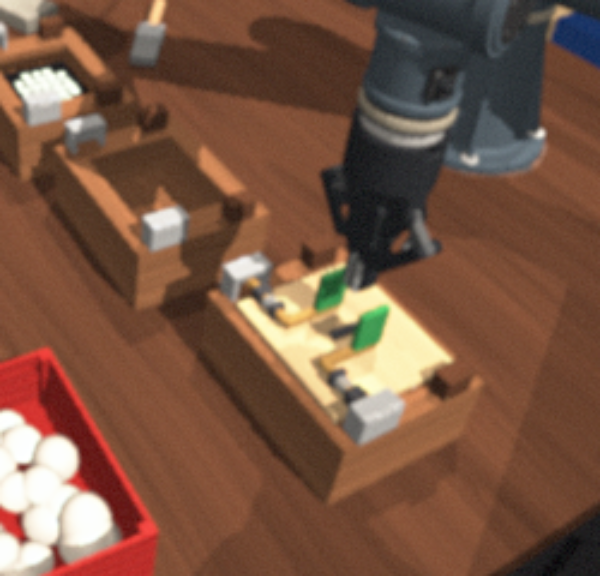

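The fingers shut to zero without meeting the tabs. The pads look displaced from them, so I'll check where the tips really are before doing anything else.

```bash
cat >> h.py <<'E'
def proj(name,X,st=None):
    c,Rc,o=campose(name,st); q=(np.atleast_2d(X)-o)@Rc
    f=192/np.tan(np.radians(c["vertical_fov"])/2); K=np.array([[f,0,c["cx"]],[0,f,c["cy"]],[0,0,1]])
    return cv2.projectPoints(q,np.zeros(3),np.zeros(3),K,np.array([c["k1"],0,0,0,0.]))[0].reshape(-1,2)
E
python3 - <<'E'
from h import *
st=arm.state(); X=st["position"]; G=X+[0,0,.0187]
out={}
for n in ["scene","top","wrist"]:
    p,d=arm.grab_frame(n); u=proj(n,np.array([X,G]),st); print(n,u.round(1).tolist())
    np.savez(f"pics/{n}3.npz",p=p,d=d)
    b=p[...,::-1].copy(); k=4; c=u[0]; x0,y0=max(0,int(c[0])-75),max(0,int(c[1])-65); x0=min(x0,362);y0=min(y0,254)
    b=cv2.resize(b[y0:y0+130,x0:x0+150],None,fx=k,fy=k)
    for q in u: cv2.circle(b,(int((q[0]-x0)*k),int((q[1]-y0)*k)),5,(255,0,255),1)
    cv2.imwrite(f"pics/{n}3.png",b); print(x0,y0)
E
```

```text
scene [[374.9, 231.4], [376.6, 225.3]]
299 166
top [[135.7, 254.7], [133.0, 255.0]]
60 189
wrist [[257.3, 224.3], [257.3, 237.1]]
182 159
```

View pics/scene3.png

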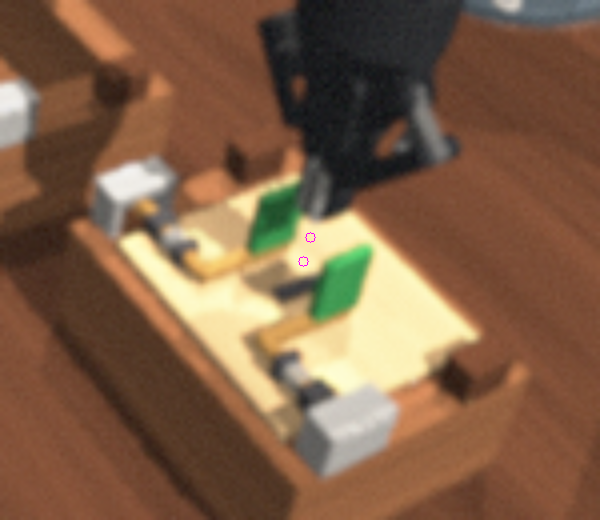

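View pics/top3.png

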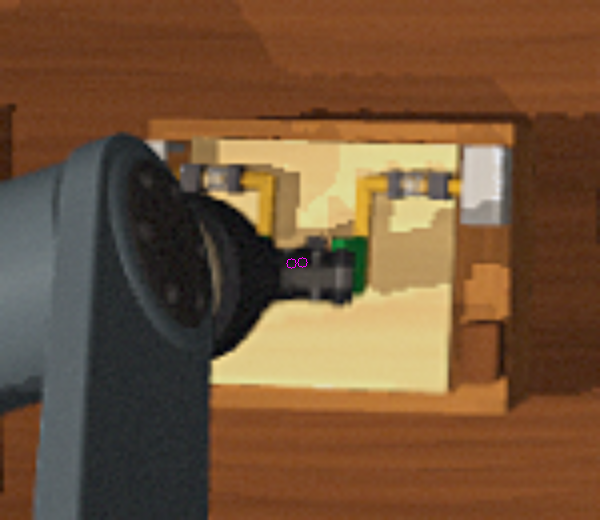

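View pics/wrist3.png

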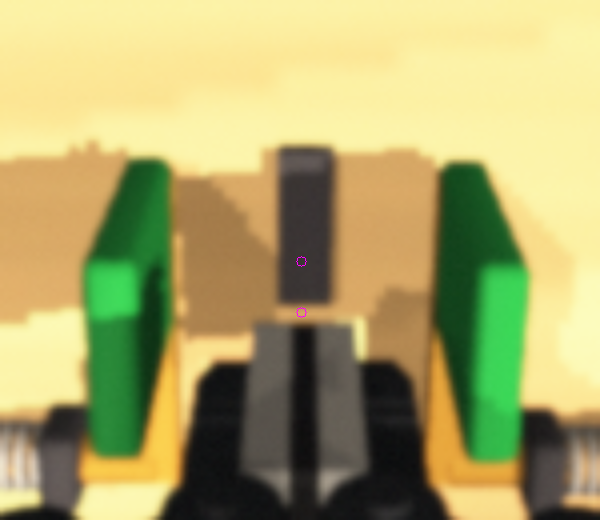

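```bash
python3 - <<'E'
from h import *
st=arm.state()
for h in (0,.0187,.03,.04): 
    X=st["position"]+np.array([[0,-.005,h],[0,.005,h],[-.011,0.005,h],[.011,0,h]]); print(h,proj("wrist",X,st).round().tolist(),proj("scene",X[1:],st).round().tolist())
f=np.load("pics/wrist3.npz"); d=f["d"]
for v in range(234,280,4):
    uv=[(248,v),(258,v),(269,v)]; print(v,f["p"][v,248],bydepth("wrist",uv,d,st).round(4).tolist())
f=np.load("pics/scene3.npz"); d=f["d"]
for v in range(204,224,2):
    uv=[(376,v),(380,v)]; print(v,f["p"][v,380],bydepth("scene",uv,d,st).round(4).tolist())
f=np.load("pics/top3.npz"); d=f["d"]
E
```

```text
0 [[250.0, 225.0], [265.0, 224.0], [265.0, 209.0], [258.0, 239.0]] [[376.0, 233.0], [380.0, 231.0], [371.0, 233.0]]
0.0187 [[249.0, 237.0], [266.0, 237.0], [265.0, 220.0], [258.0, 253.0]] [[378.0, 227.0], [382.0, 225.0], [373.0, 227.0]]
0.03 [[249.0, 246.0], [266.0, 246.0], [266.0, 228.0], [258.0, 263.0]] [[379.0, 223.0], [383.0, 221.0], [374.0, 223.0]]
0.04 [[248.0, 255.0], [267.0, 255.0], [266.0, 236.0], [258.0, 273.0]] [[380.0, 220.0], [384.0, 218.0], [375.0, 220.0]]
234 [169 130  78] [[0.4908, 0.2615, 0.0875], [0.4886, 0.2691, 0.0923], [0.4915, 0.2772, 0.0868]]
238 [156 120  75] [[0.4943, 0.2614, 0.0871], [0.4938, 0.2689, 0.0885], [0.4944, 0.2772, 0.0878]]
242 [102  97  87] [[0.463, 0.2645, 0.1532], [0.4633, 0.2696, 0.1529], [0.4629, 0.2752, 0.1539]]
246 [103  95  86] [[0.4629, 0.2647, 0.1575], [0.463, 0.2696, 0.1577], [0.4635, 0.2751, 0.157]]
250 [101  95  86] [[0.4632, 0.2648, 0.161], [0.4629, 0.2696, 0.1618], [0.4631, 0.2749, 0.1618]]
254 [103  96  87] [[0.463, 0.2649, 0.1652], [0.463, 0.2696, 0.1654], [0.4633, 0.2748, 0.1651]]
258 [90 85 78] [[0.4635, 0.265, 0.1681], [0.4632,
[... 491 characters left out ...]
22, 0.274, 0.1862]]
204 [26 25 29] [[0.4866, 0.263, 0.1885], [0.4852, 0.2717, 0.1948]]
206 [35 35 30] [[0.4852, 0.2632, 0.1825], [0.4859, 0.2736, 0.1912]]
208 [49 48 46] [[0.4848, 0.2642, 0.1776], [0.4872, 0.2759, 0.1882]]
210 [82 81 76] [[0.4849, 0.2656, 0.1732], [0.4862, 0.2765, 0.1827]]
212 [87 87 83] [[0.4843, 0.2665, 0.168], [0.483, 0.2753, 0.1748]]
214 [86 85 82] [[0.485, 0.2684, 0.1642], [0.4812, 0.2753, 0.1683]]
216 [84 83 81] [[0.4855, 0.2702, 0.1603], [0.4838, 0.2787, 0.1667]]
218 [61 60 62] [[0.4847, 0.2709, 0.1547], [0.4828, 0.2793, 0.1611]]
220 [122 105  79] [[0.4847, 0.2723, 0.1501], [0.4824, 0.2804, 0.1561]]
222 [254 235 174] [[0.4329, 0.2323, 0.0849], [0.4247, 0.2368, 0.085]]
```

Depth from both the wrist and scene cameras puts the real shut fingertips at z≈0.151. The reported TCP is 0.1075, an error of about 43 mm in height, while x and y agree. I'll check whether the same offset shows in the earlier open-finger pictures.

```bash
python3 - <<'E'
from h import *
f=np.load("pics/w1.npz"); d=f["d"]; st={k:f[k] for k in ("position","tcp_rot")}
vv,uu=np.mgrid[0:384,0:512]
P=bydepth("wrist",np.c_[uu.ravel(),vv.ravel()],d,st).reshape(384,512,3)
for s in (slice(110,185),slice(330,420)):
    q=P[245:345,s].reshape(-1,3); q=q[(q[:,2]>.18)]; print(q[:,2].min(), np.percentile(q[:,2],[1,5]),q[q[:,2]<q[:,2].min()+.01].mean(0))
# initial
f=np.load("pics/wrist0.npz"); d=f["d"]; st=dict(position=np.array([.27346838,.5610992,.19163607]),tcp_rot=np.array([.848041106,.529929334,-1.012e-3,3.986e-4]))
P=bydepth("wrist",np.c_[uu.ravel(),vv.ravel()],d,st).reshape(384,512,3)
for s in (slice(110,185),slice(330,420)):
    q=P[245:345,s].reshape(-1,3); q=q[(q[:,2]>.17)]; print(q[:,2].min(), np.percentile(q[:,2],[1,5]))
E
```

```text
0.25635002959468245 [0.25877994 0.26330995] [0.4692238  0.22336293 0.26223958]
0.2551036697661213 [0.25882329 0.26377543] [0.47215171 0.31130987 0.26148304]
0.2426787816703032 [0.24542102 0.25024885]
0.24294071297233516 [0.24562903 0.25051837]
```

The offset is constant: the real tips are about 43 mm (shut) and 51–56 mm (open) behind the reported TCP in every picture. I'll correct the depth by opening first, then lowering 46 mm more, and then pinching.

```bash
python3 -m crank '[[[0,0,0,0,0,0,1],[0,0,0,0,0,0,1],[0,0,0,0,0,0,1],[0,0,0,0,0,0,1],[0,0,0,0,0,0,1],[0,0,0,0,0,0,1],[0,0,0,0,0,0,1],[0,0,0,0,0,0,1]]]' 60
python3 -m crank '[[[0,0,0,0,0,-0.5,1],[0,0,0,0,0,-0.5,1],[0,0,0,0,0,-0.5,1],[0,0,0,0,0,-0.36,1],[0,0,0,0,0,0,1],[0,0,0,0,0,0,1]]]'
python3 - <<'E'
from h import *
for n in ["wrist","scene"]:
    p,d=arm.grab_frame(n)
    if n=="scene": p=cv2.resize(p[160:300,290:450],None,fx=4,fy=4)
    cv2.imwrite(f"pics/{n}4.png",p[...,::-1])
E
```

```text
t: 4.15
position: [0.4739, 0.269, 0.1076]
tcp_rot: [0.716, 0.698, -0.0, -0.0]
contact_force: [0.3, -0.5, 0.5]
gripper_width: 0.0851
t: 4.75
position: [0.4738, 0.2689, 0.0606]
tcp_rot: [0.716, 0.698, -0.0, -0.0]
contact_force: [0.5, -0.6, -0.3]
gripper_width: 0.0853
```

View pics/wrist4.png

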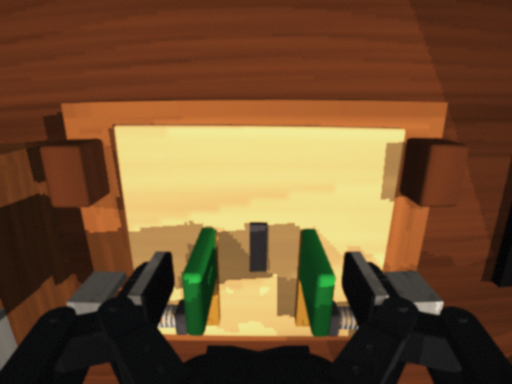

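View pics/scene4.png

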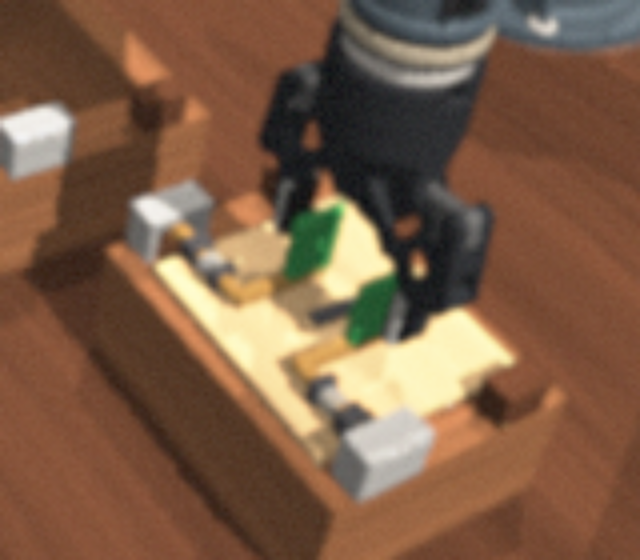

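The fingers now stand outside both tabs, with the tabs at (200,280) and (316,280) and the pads at (155,280) and (362,280) in the wrist view. Pinching.

```bash
python3 -m crank '[[[0,0,0,0,0,0,0.5],[0,0,0,0,0,0,0.2],[0,0,0,0,0,0,0],[0,0,0,0,0,0,-0.3],[0,0,0,0,0,0,-1],[0,0,0,0,0,0,-1],[0,0,0,0,0,0,-1],[0,0,0,0,0,0,-1]]]' 60
python3 - <<'E'
from h import *
for n in ["wrist","scene"]:
    p,d=arm.grab_frame(n)
    if n=="scene": p=cv2.resize(p[160:300,290:450],None,fx=4,fy=4)
    cv2.imwrite(f"pics/{n}5.png",p[...,::-1])
s=arm.state();print(s["gripper_width"],s["contact_force"],s["position"])
E
```

```text
t: 5.65
position: [0.4747, 0.2692, 0.0629]
tcp_rot: [0.717, 0.697, 0.001, 0.0]
contact_force: [-2.3, -1.6, 12.0]
gripper_width: 0.0272
0.027224281134205337 [-1.93011718 -0.50021239 10.59039884] [0.47468421 0.26920677 0.06286175]
```

View pics/scene5.png

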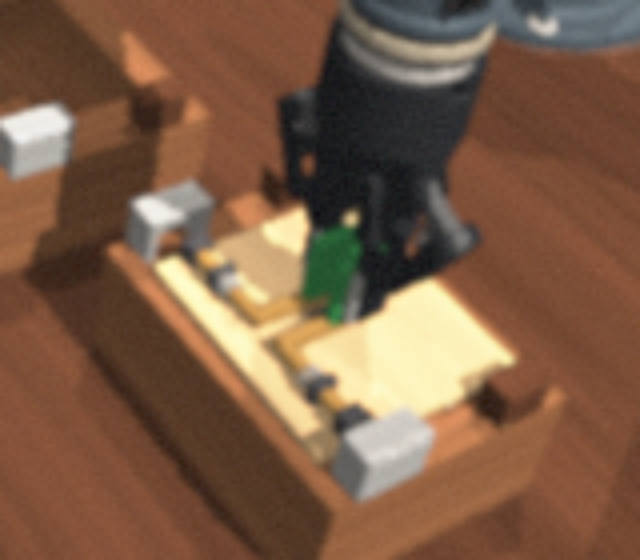

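View pics/wrist5.png

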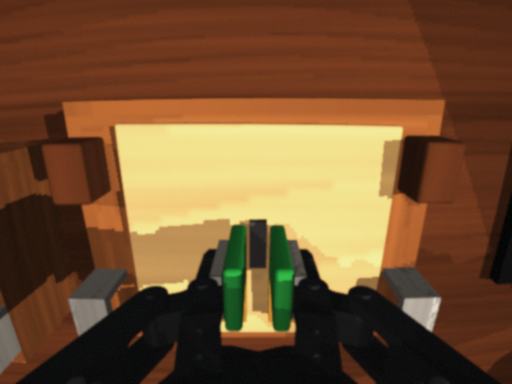

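Both tabs are pinched to the stop and the pin at the left socket has withdrawn. I'll lift slowly and check.

```bash
python3 -m crank '[[[0,0,0,0,0,0.3,-1],[0,0,0,0,0,0.4,-1],[0,0,0,0,0,0.5,-1],[0,0,0,0,0,0.6,-1],[0,0,0,0,0,0.6,-1]]]'
python3 -m crank '[[[0,0,0,0,0,0.6,-1],[0,0,0,0,0,0.6,-1],[0,0,0,0,0,0.4,-1],[0,0,0,0,0,0,-1]]]'
python3 - <<'E'
from h import *
for n in ["wrist","scene"]:
    p,d=arm.grab_frame(n)
    if n=="scene": p=cv2.resize(p[130:300,270:450],None,fx=3.3,fy=3.3)
    cv2.imwrite(f"pics/{n}6.png",p[...,::-1])
E
```

```text
t: 6.25
position: [0.4737, 0.2689, 0.122]
tcp_rot: [0.716, 0.698, -0.0, -0.0]
contact_force: [0.4, -0.2, -3.3]
gripper_width: 0.0266
t: 6.65
position: [0.475, 0.2694, 0.1629]
tcp_rot: [0.716, 0.698, 0.002, 0.001]
contact_force: [-0.3, -0.5, -3.7]
gripper_width: 0.0272
```

View pics/scene6.png

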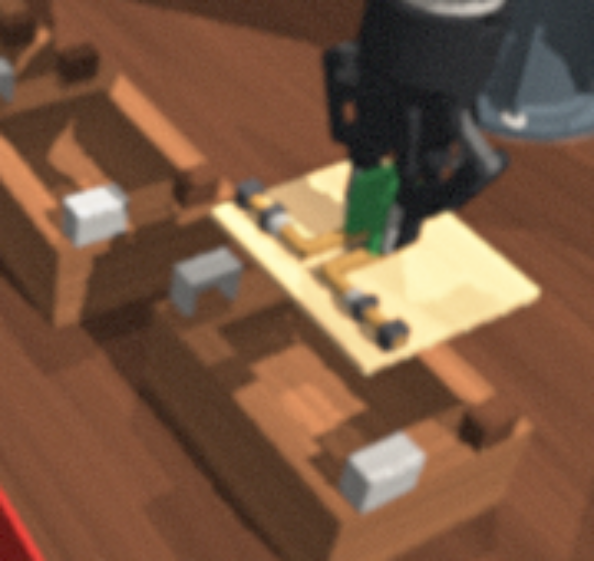

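View pics/wrist6.png

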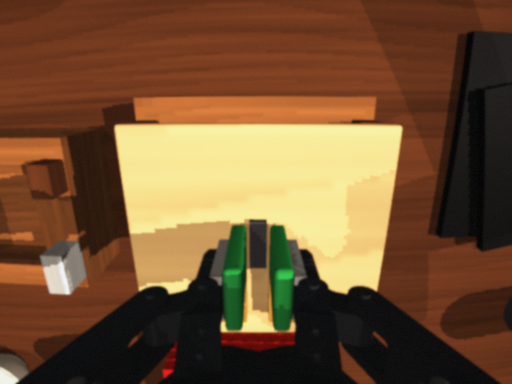

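The door is off, level and held, with pins in (width 27 mm). I'll carry it along −y to the fresh box.

```bash
python3 -m crank '[[[0,0,0,0,-0.3,0,-1],[0,0,0,0,-0.6,0,-1],[0,0,0,0,-0.9,0,-1],[0,0,0,0,-1,0,-1],[0,0,0,0,-1,0,-1],[0,0,0,0.1,-1,0,-1],[0,0,0,0.1,-1,0,-1],[0,0,0,0.1,-1,0,-1]]]'
python3 -m crank '[[[0,0,0,0.1,-1,0,-1],[0,0,0,0.1,-1,0,-1],[0,0,0,0.1,-1,0,-1],[0,0,-0.1,0.1,-1,0,-1],[0,0,-0.1,0.1,-1,0,-1],[0,0,-0.1,0.1,-1,0,-1],[0,0,-0.1,0.1,-1,0,-1],[0,0,0,0.1,-1,0,-1]]]'
python3 -m crank '[[[0,0,0,0.1,-1,0,-1],[0,0,0,0.1,-1,0,-1],[0,0,0,0.1,-1,0,-1],[0,0,0,0,-0.9,0,-1],[0,0,0,0,-0.7,0,-1],[0,0,0,0,-0.4,0,-1],[0,0,0,0,0,0,-1],[0,0,0,0,0,0,-1]]]'
python3 - <<'E'
from h import *
for n in ["wrist","top","scene"]:
    st=arm.state();p,d=arm.grab_frame(n);np.savez(f"pics/{n}7.npz",p=p,d=d,**st)
    if n=="scene": p=cv2.resize(p[60:240,150:390],None,fx=3,fy=3)
    if n=="top": p=cv2.resize(p[170:310,300:480],None,fx=4,fy=4)
    cv2.imwrite(f"pics/{n}7.png",p[...,::-1])
E
```

```text
t: 7.55
position: [0.4807, 0.0968, 0.1606]
tcp_rot: [0.717, 0.698, -0.001, -0.0]
contact_force: [0.2, 0.3, -2.9]
gripper_width: 0.0273
t: 8.35
position: [0.5003, -0.1029, 0.1606]
tcp_rot: [0.729, 0.685, -0.001, -0.001]
contact_force: [0.2, -0.4, -4.6]
gripper_width: 0.0269
t: 9.15
position: [0.5083, -0.2253, 0.1608]
tcp_rot: [0.728, 0.685, 0.0, -0.001]
contact_force: [-0.1, 0.1, -3.5]
gripper_width: 0.0269
```

View pics/wrist7.png

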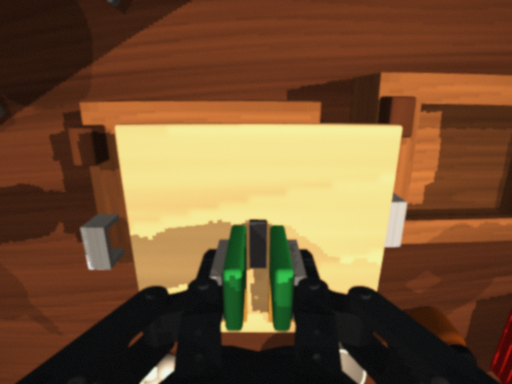

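View pics/top7.png

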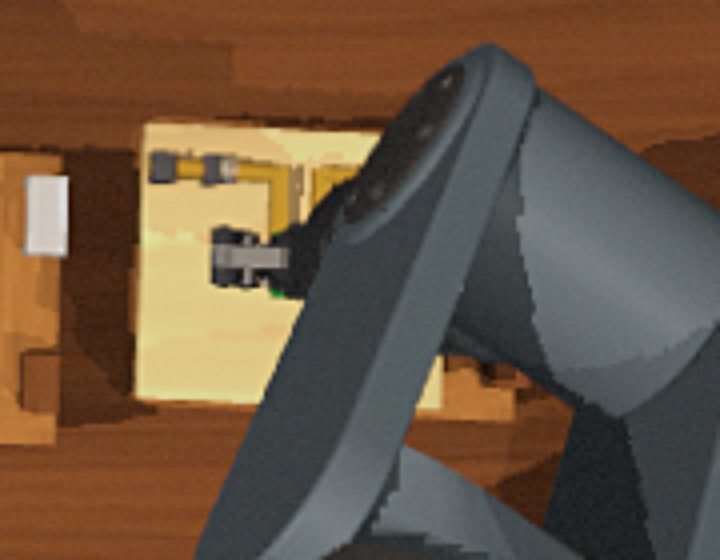

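View pics/scene7.png

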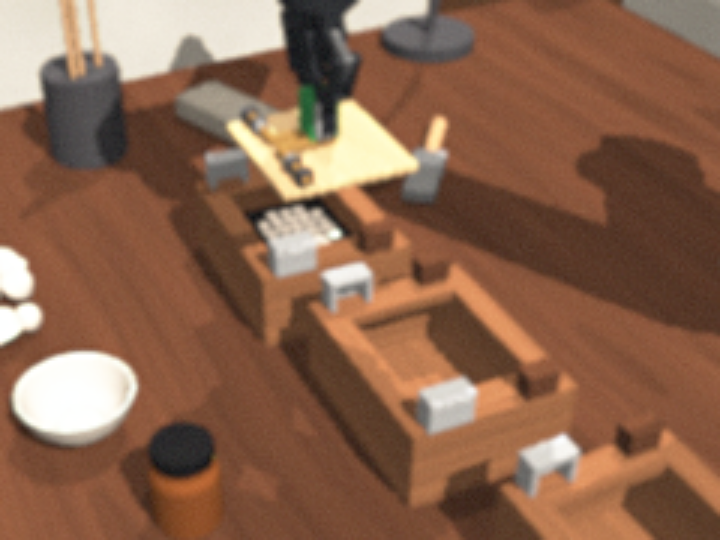

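The door is about 50 mm short in y. I'll measure where the door sits against the TCP, and re-measure the fresh box from the wrist.

```bash
python3 - <<'E'
from h import *
f=np.load("pics/wrist7.npz"); d=f["d"];p=f["p"]; st={k:f[k] for k in ("position","tcp_rot")}
vv,uu=np.mgrid[0:384,0:512]
P=bydepth("wrist",np.c_[uu.ravel(),vv.ravel()],d,st).reshape(384,512,3)
hsv=cv2.cvtColor(p,cv2.COLOR_RGB2HSV)
Rt=R.from_quat(st["tcp_rot"]).as_matrix(); print("tool x",Rt[:,0],"yaw",np.degrees(np.arctan2(Rt[1,0],Rt[0,0]))-90)
T=(P-st["position"])@Rt   # tool coords
m=((hsv[...,0]>18)&(hsv[...,0]<32)&(hsv[...,1]>60)&(P[...,2]>.15)&(P[...,2]<.2))&(vv<300)
z=np.median(P[m][:,2]);print("door top z",z, "pts",m.sum())
A=np.c_[T[m][:,:2],np.ones(m.sum())];print("tilt (world z vs tool x,y)",np.linalg.lstsq(A,P[m][:,2],rcond=None)[0])
hull=cv2.approxPolyDP(cv2.convexHull(np.argwhere(m)[:,::-1].astype(np.int32)),5,True).reshape(-1,2);print(hull.tolist())
e=m&(vv<135); 
rows=[ (u,np.argmax(m[:,u])) for u in range(130,390,10)]
E=(onplane("wrist",rows,z,st)-st["position"])@Rt; print("back edge tool y fit",np.polyfit(E[:,0],E[:,1],1))
for v in (135,150,165,180,195):
    c=np.where(m[v])[0]; E=(onplane("wrist",[(c.min(),v),(c.max()+1,v)],z,st)-st["position"])@Rt; print(v,E[:,:2].round(4).tolist())
g=((hsv[...,0]>50)&(hsv[...,0]<85)&(hsv[...,1]>120)&(hsv[...,2]>40)&(vv>200))
q=T[g]; q=q[np.abs(q[:,1])<.05]; print("tabs tool", np.percentile(q,1,0),np.percentile(q,99,0))
# fresh left socket & rear rim edge
k=(P[...,2]>.106)&(P[...,2]<.115)&(hsv[...,1]<70)&(uu<130)&(vv>200); print("sock -y",P[k].mean(0),k.sum())
E
```

```text
tool x [0.06134242 0.99811594 0.00129451] yaw -3.516872545881114
door top z 0.18582249729823888 pts 32647
tilt (world z vs tool x,y) [ 0.00091204 -0.00088335  0.18581581]
[[401, 127], [376, 289], [250, 299], [168, 292], [130, 234], [116, 126]]
back edge tool y fit [-0.00013978 -0.06732426]
135 [[-0.0745, -0.0625], [0.076, -0.0625]]
150 [[-0.0745, -0.0545], [0.076, -0.0545]]
165 [[-0.074, -0.0463], [0.0761, -0.0462]]
180 [[-0.0747, -0.0379], [0.0762, -0.0378]]
195 [[-0.0742, -0.0291], [0.0757, -0.029]]
tabs tool [-0.01385967 -0.01616683 -0.07980573] [ 0.01431114  0.01335944 -0.03831688]
sock -y [ 0.54442751 -0.37113414  0.11047494] 1078
```

The door is level and centred on the TCP to within 1 mm, with its underside 17 mm above the TCP height. Before lowering, I'll check the box centre from the rim and blocks in the first top picture.

```bash
python3 - <<'E'
from h import *
P=np.load("pics/P.npy"); vv,uu=np.mgrid[0:384,0:512]
for nm,(u0,v0,u1,v1) in dict(A=(85,205,195,300),C=(325,190,445,285)).items():
    s=(uu>u0)&(uu<u1)&(vv>v0)&(vv<v1)
    q=P[s&(P[...,2]>.074)&(P[...,2]<.086)][:,:2].astype(np.float32)
    r=cv2.minAreaRect(q); print(nm,"rim",r)
    m=(s&(P[...,2]>.09)&(P[...,2]<.125)).astype(np.uint8)
    n,l,st,c=cv2.connectedComponentsWithStats(m)
    C=[]
    for i in range(1,n):
        if st[i,4]>60: 
            w=P[l==i]; r=cv2.minAreaRect(w[:,:2].astype(np.float32)); C.append(r[0]); print("  ",st[i,4],np.array(r[0]).round(4),np.array(r[1]).round(4),np.median(w[:,2]))
E
```

```text
A rim ((0.47325554490089417, 0.26638293266296387), (0.2092357724905014, 0.16044947504997253), 88.71245574951172)
   490 [0.5002 0.3287] [0.0951 0.066 ] 0.1039580804983885
   495 [0.4987 0.2012] [0.0641 0.0966] 0.10467722682557712
   63 [0.4739 0.2683] [0.0287 0.0103] 0.09169958450788218
   178 [0.4299 0.3599] [0.023  0.0308] 0.10387237441936653
   148 [0.4254 0.1737] [0.02   0.0307] 0.10399668983290056
C rim ((0.5065191388130188, -0.2766205668449402), (0.21002568304538727, 0.16181378066539764), 86.0915756225586)
   216 [ 0.5586 -0.187 ] [0.0212 0.0422] 0.1101561341597912
   216 [ 0.5452 -0.3733] [0.0216 0.0429] 0.11021426936084538
   158 [ 0.4685 -0.179 ] [0.021  0.0308] 0.10441439736093905
   176 [ 0.4563 -0.3661] [0.0222 0.0309] 0.10412974373940542
```

Rim fit for the fresh box: 210×162 mm, centre (0.5065, −0.2766), yaw −3.9°. The socket and block mean agrees within 1 mm. I'll align, then lower to just above the sockets.

```bash
python3 -m crank '[[[0,0,-0.08,-0.09,-0.5,0,-1],[0,0,0,0,-0.8,0,-1],[0,0,0,0,-0.5,0,-1],[0,0,0,0,-0.26,0,-1],[0,0,0,0,0,-0.5,-1],[0,0,0,0,0,-0.7,-1],[0,0,0,0,0,-0.6,-1],[0,0,0,0,0,-0.2,-1]]]'
python3 -m crank '[[[0,0,0,0,0,0,-1],[0,0,0,0,0,0,-1],[0,0,0,0,0,0,-1]]]'
python3 - <<'E'
from h import *
for n in ["wrist","scene"]:
    st=arm.state();p,d=arm.grab_frame(n);np.savez(f"pics/{n}8.npz",p=p,d=d,**st)
    if n=="scene": p=cv2.resize(p[90:200,200:320],None,fx=5,fy=5)
    cv2.imwrite(f"pics/{n}8.png",p[...,::-1])
print(st["position"])
E
```

```text
t: 10.1
position: [0.505, -0.2759, 0.1085]
tcp_rot: [0.731, 0.683, -0.0, -0.003]
contact_force: [0.4, -0.1, -2.7]
gripper_width: 0.0271
t: 10.4
position: [0.5073, -0.2778, 0.1118]
tcp_rot: [0.731, 0.683, 0.0, 0.001]
contact_force: [-1.1, -0.8, -3.2]
gripper_width: 0.027
[ 0.50727138 -0.27785935  0.11190845]
```

View pics/wrist8.png

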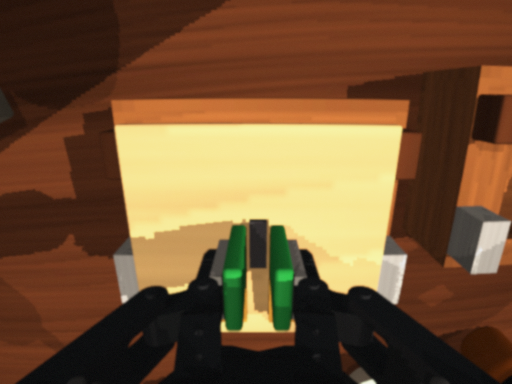

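View pics/scene8.png

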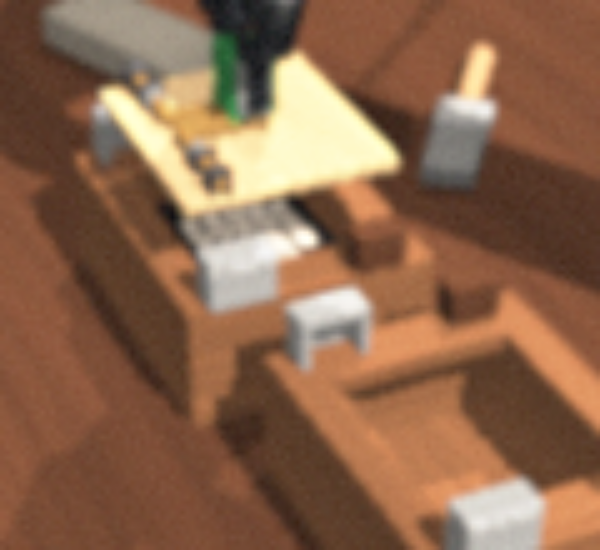

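The door is centred: the sockets show evenly at (123,270) and (393,270), and the rear rim is parallel. I'll lower in stages.

```bash
python3 -m crank '[[[0,0,0,-0.02,0.02,-0.3,-1],[0,0,0,0,0,-0.35,-1],[0,0,0,0,0,-0.35,-1],[0,0,0,0,0,-0.3,-1],[0,0,0,0,0,-0.2,-1],[0,0,0,0,0,0,-1],[0,0,0,0,0,0,-1]]]'
python3 -m crank '[[[0,0,0,0,0,-0.15,-1],[0,0,0,0,0,-0.15,-1],[0,0,0,0,0,-0.15,-1],[0,0,0,0,0,0,-1],[0,0,0,0,0,0,-1]]]'
python3 - <<'E'
from h import *
for n in ["wrist","scene"]:
    st=arm.state();p,d=arm.grab_frame(n);np.savez(f"pics/{n}9.npz",p=p,d=d,**st)
    if n=="scene": p=cv2.resize(p[90:200,200:320],None,fx=5,fy=5)
    cv2.imwrite(f"pics/{n}9.png",p[...,::-1])
print(st["position"],st["contact_force"])
f=np.load("pics/wrist9.npz");d=f["d"]
uv=[(160,140),(260,140),(360,140),(160,200),(350,200),(120,104),(400,104)]
print(bydepth("wrist",uv,d,{k:f[k] for k in ("position","tcp_rot")}).round(4).tolist())
E
```

```text
t: 11.2
position: [0.5063, -0.2771, 0.0734]
tcp_rot: [0.731, 0.683, -0.0, -0.0]
contact_force: [-0.9, 0.1, -3.2]
gripper_width: 0.027
t: 11.7
position: [0.5063, -0.2771, 0.063]
tcp_rot: [0.731, 0.683, 0.0, 0.0]
contact_force: [-1.4, -0.4, 2.2]
gripper_width: 0.0272
[ 0.50630823 -0.27713997  0.06296753] [-1.38183548  0.72952052  4.04124629]
[[0.4434, -0.3243, 0.0874], [0.447, -0.2716, 0.089], [0.4507, -0.2186, 0.0866], [0.4762, -0.3295, 0.0888], [0.4837, -0.2235, 0.0881], [0.4234, -0.3458, 0.0792], [0.4336, -0.1956, 0.081]]
```

View pics/wrist9.png

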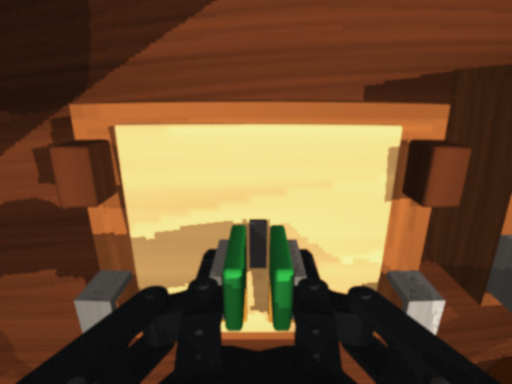

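View pics/scene9.png

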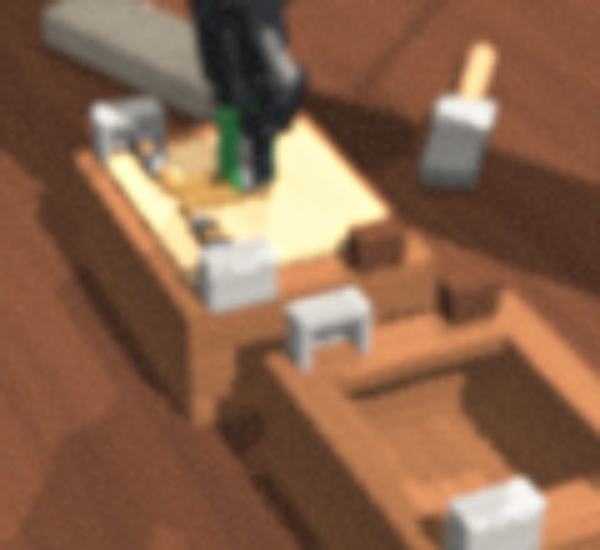

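Seated: door top at z 0.087–0.089, and the force has turned upward. I'll release, following the pads' backward swing with a few millimetres of lowering so they don't drag the tabs up.

```bash
python3 -m crank '[[[0,0,0,0,0,-0.05,-0.2],[0,0,0,0,0,-0.08,0.1],[0,0,0,0,0,-0.07,0.5],[0,0,0,0,0,0,1],[0,0,0,0,0,0,1],[0,0,0,0,0,0,1],[0,0,0,0,0,0,1],[0,0,0,0,0,0,1]]]'
python3 - <<'E'
from h import *
for n in ["wrist","scene"]:
    st=arm.state();p,d=arm.grab_frame(n);np.savez(f"pics/{n}10.npz",p=p,d=d,**st)
    if n=="scene": p=cv2.resize(p[90:200,200:320],None,fx=5,fy=5)
    cv2.imwrite(f"pics/{n}10.png",p[...,::-1])
E
```

```text
t: 12.6
position: [0.5063, -0.2771, 0.0574]
tcp_rot: [0.731, 0.683, 0.0, 0.0]
contact_force: [-0.5, -0.6, -0.7]
gripper_width: 0.0855
```

View pics/wrist10.png

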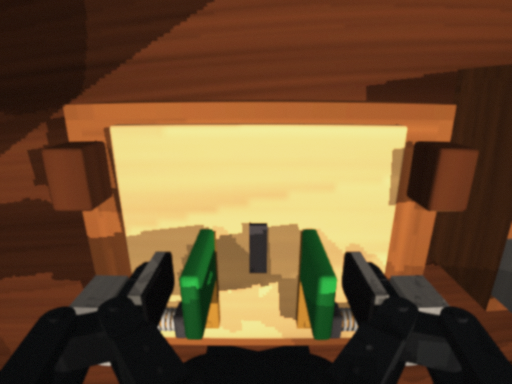

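View pics/scene10.png

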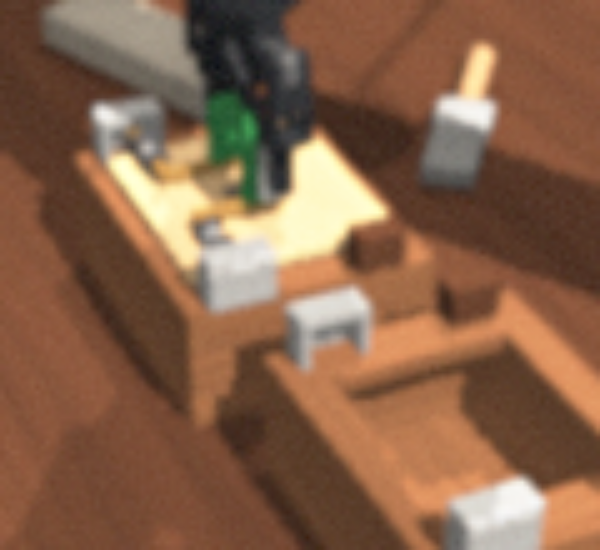

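The tabs have sprung back to full width and the fingers are clear. I'll rise straight up, then move aside so the top camera can check.

```bash
python3 -m crank '[[[0,0,0,0,0,0.4,1],[0,0,0,0,0,0.8,1],[0,0,0,0,0,1,1],[0,0,0,0,0,1,1],[0,0,0,0,0,1,1],[0,0,0,0,0,1,1],[0,0,0,-0.2,0,1,1],[0,0,0,-0.6,0,0.3,1]]]'
python3 -m crank '[[[0,0,0,-0.6,-0.3,0,1],[0,0,0,-0.6,-0.6,0,1],[0,0,0,-0.6,-0.8,0,1],[0,0,0,-0.5,-0.8,0,1],[0,0,0,-0.3,-0.8,0,1],[0,0,0,0,-0.6,0,1],[0,0,0,0,0,0,1],[0,0,0,0,0,0,1]]]'
python3 - <<'E'
from h import *
vv,uu=np.mgrid[0:384,0:512]
for n in ["wrist","scene","top"]:
    st=arm.state();p,d=arm.grab_frame(n);np.savez(f"pics/{n}11.npz",p=p,d=d,**st)
    if n=="top":
        P=bydepth("top",np.c_[uu.ravel(),vv.ravel()],d).reshape(384,512,3); hsv=cv2.cvtColor(p,cv2.COLOR_RGB2HSV)
        m=((hsv[...,0]>50)&(hsv[...,0]<85)&(hsv[...,1]>120)&(hsv[...,2]>50)).astype(np.uint8)
        k,l,s,c=cv2.connectedComponentsWithStats(m)
        for i in range(1,k):
            if s[i,4]>15: q=P[l==i];t=q[q[:,2]>q[:,2].max()-.008];print("tab",t.min(0),t.max(0))
        m=(hsv[...,0]>18)&(hsv[...,0]<32)&(hsv[...,1]>50)&(hsv[...,2]>150)&(P[...,2]>.06)&(P[...,2]<.12)&(uu>330)
        q=P[m];print("door z",np.percentile(q[:,2],[5,50,95]),cv2.minAreaRect(q[:,:2].astype(np.float32)));A=np.c_[q[:,:2],np.ones(len(q))];print(np.linalg.lstsq(A,q[:,2],rcond=None)[0])
        mm=(hsv[...,2]<60)&(P[...,2]>.075)&(P[...,2]<.095)&(uu>235)&(uu<280)&(vv<160);print("jar",P[mm].mean(0))
        cv2.imwrite("pics/top11f.png",p[...,::-1])
        p=cv2.resize(p[190:290,320:450],None,fx=5,fy=5)
    if n=="scene": p=cv2.resize(p[90:200,200:320],None,fx=5,fy=5)
    cv2.imwrite(f"pics/{n}11.png",p[...,::-1])
print(st["position"])
E
```

```text
t: 13.5
position: [0.4882, -0.2785, 0.2234]
tcp_rot: [0.73, 0.683, 0.0, 0.004]
contact_force: [0.7, -0.9, -0.8]
gripper_width: 0.0852
t: 14.3
position: [0.4207, -0.3739, 0.219]
tcp_rot: [0.731, 0.682, 0.0, -0.001]
contact_force: [-0.6, 1.0, -0.3]
gripper_width: 0.0858
tab [ 0.49365571 -0.252967    0.13759059] [ 0.52287207 -0.24566224  0.14554855]
tab [ 0.49054297 -0.30854666  0.13655112] [ 0.51790366 -0.29903047  0.14442926]
door z [0.08500233 0.08772374 0.09666933] ((0.5048354268074036, -0.2804267704486847), (0.1586984395980835, 0.13629989326000214), 85.75194549560547)
[ 0.01652984 -0.00288019  0.07920618]
jar [0.75070279 0.00342821 0.08386583]
[ 0.42110902 -0.37331172  0.21937745]
```

View pics/top11.png

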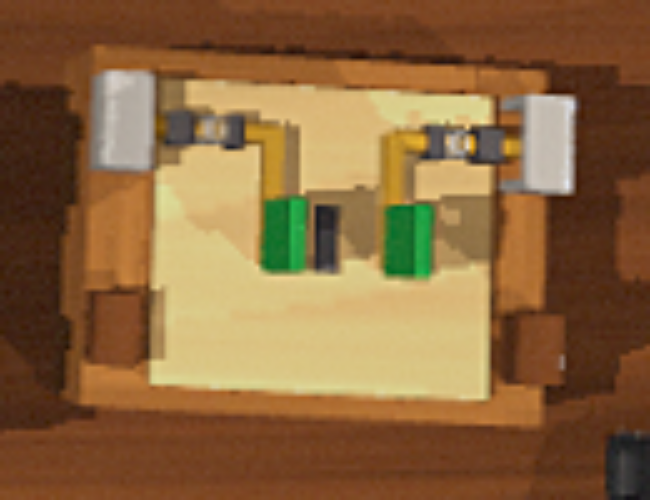

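View pics/scene11.png

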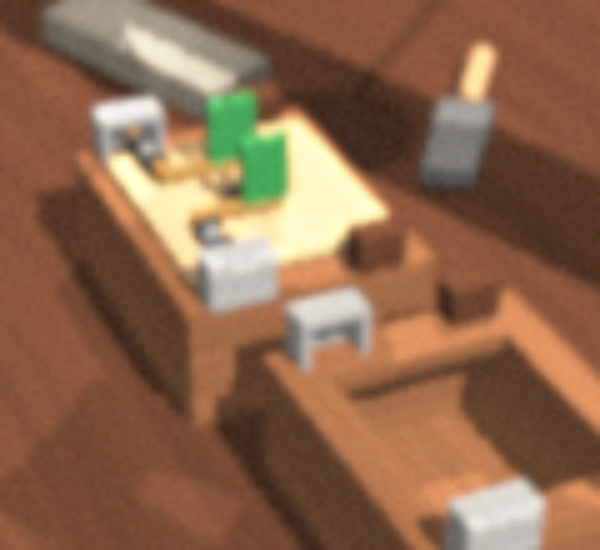

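View pics/wrist11.png

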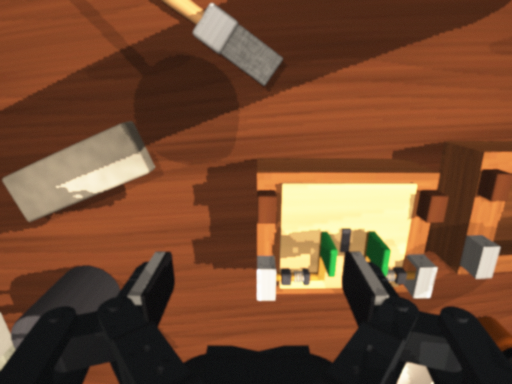

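The pins show brass running into both sockets, at crop (160,128) and (510,147). The tabs are 62.8 mm over their outer faces, the door top is at z 0.088, and the jar hasn't moved. Handing in.

```bash
python3 -c "
from workcell import arm
arm.sign_off()"
```

```text
the job is handed in; nothing more can be done
```

The door is on the box with the black-and-white panel, hinge edge at the socket end, and I handed the job in at about 14.5 s of the 43 s allowed.

**Last checks, all passed:**
- **Seating:** the door top is level at z ≈ 0.088 m, which is what a fully home door should read.
- **Pins:** the tabs are back to about 63 mm over their outer faces, so the pins are sprung out. The brass can be seen running into both sockets.
- **Jar:** it stands within 0.1 mm of where it was.
- **Robot:** the arm is clear of everything, and the largest wrist force in the readings was about 12 N.

**One thing disagreed:** the first pinch closed on air above the tabs. The wrist and scene depth pictures both showed the real fingertips about 43 mm short of the reported TCP, measured along the tool. I corrected for that and the second pinch held.

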